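# Tare the bench scale through its guarded key well

## Robot

A 7-joint arm with a two-finger parallel gripper is mounted at the origin on a cart in front of the work surface, level with it; the furniture and walls round the work are solid. World frame = base frame: x ahead of the robot, y to its left, z up, the work surface at z = 0. Lengths are in m, angles in degrees, forces in N, time in s.
With the tool pointing down it reaches from about 0.425 to 0.825 m from the base axis. Payload 3.6 kg.
Tool frame: the origin (TCP) lies at the very end of the fingers, on their centre line; the grasp point (between the pads) lies 19 mm behind it (manip.grip_point_offset is the distance from the TCP to the grasp point, in m); y points along the fingers, z is the direction in which the jaws open and shut, and the axes are right-handed (so a half turn about y gives the same grasp; the last joint's range is limited). The gripper opens to 93 mm and grips with 3 to 60 N. Pads are 15 mm wide; open, the fingers measure 128 mm over their backs; the gripper's body (75 mm by 188 mm) begins 65 mm behind the grasp point.
Start: joints at [-71.534, 35.231, -0.722, 81.555, 0.464, 63.22, -2.315], TCP at [0.222, 0.611, 0.219] pointing down, gripper open.
Joint ranges: [-178.69, 178.69], [-17.37, 117.87], [-77.05, 75.6], [15.02, 138.74], [-78.02, 258.01], [0.78, 113.62], [-162.83, 162.83]. Speed limits (degrees/s): [159.86, 159.86, 180, 180, 180, 180, 180].

## Interface

Orientations are given as a 3x3 rotation matrix whose columns are the frame's x, y, z axes.
In Python, from plant import sensors, optics, manip, cut_out, spot_point gives the robot as it stands.
- The arm moves only by the tool play_rows, never from a script. Its argument "commands" is a list of rows, each a list of 7 numbers: the shift along the tool's x, y, z in mm, then the turn, a rotation vector about the tool's x, y, z in rad, then the closure in counts, from 0 (fully open) to 255 (shut). In form: [[tx, ty, tz, rx, ry, rz, hand], ...]. A call has 1 to 5 rows; each row is the pose to reach, as a shift and turn from the pose commanded when the call began, along the tool's axes at that moment; what a row does not reach only later rows make up. A row lasts 1/8 s, in which the tool goes at most 62.5 mm and 10.7 degrees, less where a joint would pass 70% of its speed; a pose out of reach is approached as far as the arm can. A call with a gripper value outside its range is refused whole. The fingers move at their own pace and stop on an object; "force" is the grip in N (left out, the last holds). Time passes only in rows, so rows that repeat a pose let the fingers close. It gives the time, the measured TCP pose, the force and the opening at its end, in the units of the state.
- sensors.read_state(): the state, without advancing time (a new reading comes with each control period).
- optics.get_image(name): name is "scene" or "side" or "wrist"; returns the picture (420x560x3 uint8, blue, green, red); there is no depth.
- optics.camera_params(name): a dict with "intrinsics" (3x3 intrinsics, pixels), "extrinsics" (4x4, takes a point from world to camera coordinates). Camera axes: x right, y up, looking along -z (the intrinsics and any distortion apply to the point x, -y, -z); pixel columns grow to the right and rows downward; lengths in m; the calibration is good to about 2 mm. A picture is of the moment at which its call begins: read the wrist's pose just before it. camera_params takes no time and is no camera call; for the wrist camera it gives the pose at the moment of the call.
- manip.hand_in(): hands the job in, once; it reports no verdict.
Trained networks look in the newest picture that a camera, given by its name, has taken for a name from the list of things; names that differ only in an ending like _2 or _b are one class to them, and where a whole thing is asked for, a point or a joint stands for the part that bears it (a point fixed in the world has none). Each returns a list of dicts, best first, with "score" (0 to 1); they miss things now and then, are a little off and sometimes report something else, mostly with a low value. They report only what shows in the picture. A call takes as long as a camera call. They do not tell look-alikes from the thing itself.
- cut_out(name, camera): "pixels" (420x560 bool, what is visible of it).
- spot_point(name, camera): "location" ([x, y, z] in m, in world coordinates, good to about 4 mm: a listed point, or the origin of a listed thing).
The state is a dict: "clock": time; "joint_pos": joint angles; "joint_velocities": joint speeds; "joint_torque": joint torques, N m; "tool_pos": TCP position; "tool_rot": TCP orientation; "contact_force": force on the tool from outside, world axes, zero at the start; "moment": the same for the moment, N m; "opening": opening from 0.0 (shut) to 1.0 (fully open).
Only numpy, scipy, OpenCV 4.12 (cv2) and the standard library are available. Lean on these libraries where they do the work, as an engineer would, in place of code of your own. Each camera call takes 0.05 s, during which the arm holds its last target. There are 200 camera calls.

## Task

Tare the bench scale with the tin left on its pan: with your fingertips, push the sliding guard fully across by its orange tab to uncover the blue key, reach down into the well, press the sunken blue key all the way in and hold it there for a good second. Let the key come back up, then push the guard fully back over it. Pinch and lift nothing, do not press the red key, and leave the tin, the brass weight and the loupe where they stand.

Things in the scene. Friction and masses are not known exactly. Their poses are not given: they have to be found in the camera images.
- scale: White bench scale fixed to the worktop, 250 (x) x 190 (y) mm, flat top face 48 mm up. Origin: centre of its underside; x points from its dark display edge to its pan, y to the left, z up. Two wells 46 (x) x 42 (y) mm, 36 mm deep, open in the top at x -45 mm: the blue tare key's at y +30 mm, the red off key's at y -30 mm. Steel pan round x +62 mm.
- tare_key (a joint): Travel of the blue tare key in m: 0 up (at rest), 0.006 fully pressed. Springs back; about 1.5 N starts it and about 4.5 N bottoms it.
- tare_key_top (a point): Centre of the top face (34 x 30 mm) of the blue key, down in its well (46 x 42 mm, walls all round): at rest it lies 18 mm below the scale's top face, 30 mm above the worktop. It moves straight down when pressed.
- off_key (a joint): Travel of the red off key in m: 0 up (at rest), 0.006 fully pressed. Same size and spring as the blue key. Not to be pressed.
- off_key_top (a point): Centre of the top face (34 x 30 mm) of the red key, in a well of the same size, 18 mm below the scale's top face.
- guard (a joint): Position of the grey sliding guard in m: 0 fully over the blue key's well, 0.060 fully across, over the red key's well. It grows along the scale's -y. It starts 0 to 0.010, stays where it is left, has about 1.5 N of friction and firm stops. It runs between two rails along y, 58 mm clear, 6 mm high, with end stops 5 mm high at the scale's y +64 and -64 mm.
- guard_tab (a point): Centre of the top of the orange tab, which stands in the middle of the guard plate and moves with it. Plate 56 (x) x 52 (y) x 3 mm, its upper face 51.5 mm above the worktop; tab 30 (x) x 12 (y) mm, 14 mm high, its top 65.5 mm above the worktop.
- tab_left (a point): Centre of the orange tab's upright face on the scale's +y side, 58.5 mm above the worktop: the face to push to uncover the blue key.
- tab_right (a point): Centre of the orange tab's upright face on the scale's -y side, 58.5 mm above the worktop: the face to push to cover the blue key again.
- pan_top (a point): Centre of the upper face of the scale's round steel pan, 116 mm across, 62 mm above the worktop.
- tin_large: Round aluminium tin, 60 mm across, 20 mm high, standing loose on the pan. Origin: centre of its underside.
- brass_weight: Loose brass weight with a knob, 31 mm across, 51 mm high, standing on the worktop at one side of the scale. Origin: centre of its underside.
- loupe: Loose black watchmaker's loupe, 40 mm across, 30 mm high, standing on the worktop at the other side of the scale. Origin: centre of its underside.
Mind the look-alikes: they are no part of the job. Several things have the shape of the loupe; the one meant has the colours described above.

How it is judged (in metres and radians):
On the way, in this order (a step that is already met when the one before it is completed fails the run):
1. the guard is pushed across, clear of the blue key's well (value of joint guard above 0.05 m), for 0.1 s.
2. the blue key is held down (at least 4.5 of its 6 mm) for 0.8 s with the guard across (value of joint tare_key above 0.0045 m and value of joint guard above 0.04 m), for 0.8 s.
3. the key is up again and the guard is back over it (value of joint guard below 0.005 m and value of joint tare_key below 0.001 m), for 0.2 s.
At the end, for the whole second after the job is handed in: The guard is closed to within 5 mm, both keys are up (within 1 mm), the tin stands level on the pan, and tin, weight and loupe are at rest within 15 mm of where they started (all of step 3 and value of joint off_key below 0.001 m and horizontal distance between tin_large and pan_top below 0.032 m and angle between tin_large's own z axis and vertical below 0.05 rad and distance of each of tin_large, brass_weight, loupe from where it was at the start of the episode below 0.015 m and linear speed of each of tin_large, brass_weight, loupe below 0.02 m/s); the robot touches nothing.
It fails at once if the red key is pressed (more than 2 mm) (value of joint off_key above 0.002 m).
It fails at once if the guard's tab is pinched: both of its sides are pressed by the fingers at once (over 1.5 N each) (contact force between each of guard_c1, guard_c2 and the fingers above 1.5 N).
It fails at once if the tin, the weight or the loupe is lifted more than 8 mm (z of tin_large in the frame of pan_top above 0.008 m or height (world z) of any of brass_weight, loupe above 0.008 m).
It fails at once if the tin, the weight or the loupe is shifted more than 15 mm (distance of any of tin_large, brass_weight, loupe from where it was at the start of the episode above 0.015 m).
It also fails if it takes over 51 s, if anything falls off the work surface, if the arm or the gripper's body presses on something with over 40 N, if the wrist force passes 120 N, or if a joint passes its speed limit or range.

## Working session

There is one attempt and no reset: what is moved stays moved. The work goes in short steps, Python scripts to look and compute and a tool call to move; the robot and the scene stay as the last step left them, time stands still between calls to the robot, and variables do not carry over. Pictures are saved under pics/ and viewed, about 8 in all and at most 12, crops included, and the job is handed in when it is done.

Besides the shell and the picture viewer there is one more tool, called after "Call:" by a JSON object that holds its "api" and its "payload". play_rows: Moves the arm, as the interface text tells. Its arguments: {"type":"object","properties":{"commands":{"type":"array","items":{"type":"array","items":{"type":"number"}}},"force":{"type":"number"}},"required":["commands"]}

```bash
mkdir -p pics; cat > h.py <<'E'
import numpy as np, cv2
from plant import sensors, optics, manip, cut_out, spot_point
np.set_printoptions(precision=4, suppress=True)
E
python3 - <<'E'
from h import *
s=sensors.read_state(); print(s)
a=optics.get_image("scene"); b=optics.get_image("side")
cv2.imwrite("pics/a.png",a); cv2.imwrite("pics/b.png",b)
for c in ("scene","side"):
    for n in ("scale","tare_key_top","off_key_top","guard_tab","tab_left","tab_right","pan_top","tin_large","brass_weight","loupe"):
        print(c,n,[(round(d["score"],2),np.round(d["location"],4)) for d in spot_point(n,c)[:3]])
E
```

```text
{'clock': 0.0, 'joint_pos': array([-71.5342,  35.2887,  -0.7236,  81.6414,   0.4637,  63.2195,
        -2.3143]), 'joint_velocities': array([ 0.0289,  0.0489, -0.0186,  0.06  , -0.0177, -0.0927, -0.0113]), 'joint_torque': array([  0.0011, -45.894 ,   0.2094, -16.5741,  -0.0611,   0.0205,
         0.0002]), 'tool_pos': array([0.2219, 0.6101, 0.2175]), 'tool_rot': array([[ 0.9398, -0.0009,  0.3417],
       [-0.3417, -0.0024,  0.9398],
       [ 0.    , -1.    , -0.0026]]), 'contact_force': array([-0.9578, -0.7483, -0.4274]), 'moment': array([-0.0615, -0.0036, -0.0232]), 'opening': 0.9998379662142683}
scene scale [(0.84, array([ 0.6265, -0.042 , -0.0015]))]
scene tare_key_top [(0.53, array([ 0.5829, -0.0207,  0.0561]))]
scene off_key_top [(0.44, array([ 0.5782, -0.0721,  0.0286]))]
scene guard_tab [(0.75, array([ 0.5825, -0.0113,  0.0653]))]
scene tab_left [(0.8, array([ 0.5862, -0.004 ,  0.0574]))]
scene tab_right [(0.87, array([ 0.582 , -0.0205,  0.0554]))]
scene pan_top [(0.62, array([ 0.6891, -0.0409,  0.0595])), (0.35, array([ 0.5869, -0.0088,  0.0571]))]
scene tin_large [(0.71, arr
[... 217 characters left out ...]
3, 0.1216, 0.0023])), (0.81, array([0.6357, 0.103 , 0.0007]))]
side scale [(0.88, array([ 0.6267, -0.0408, -0.0016]))]
side tare_key_top [(0.38, array([ 0.626 , -0.0414, -0.0011]))]
side off_key_top []
side guard_tab [(0.97, array([ 0.5826, -0.0177,  0.0681]))]
side tab_left [(0.79, array([ 0.5834, -0.0079,  0.0577]))]
side tab_right [(0.74, array([ 0.5843, -0.017 ,  0.0604]))]
side pan_top [(0.97, array([ 0.6884, -0.0423,  0.0661]))]
side tin_large [(0.74, array([ 0.6885, -0.0403,  0.0635]))]
side brass_weight [(0.66, array([ 0.6529, -0.1981, -0.0015]))]
side loupe [(0.74, array([ 0.6277,  0.1997, -0.0029])), (0.6, array([0.6416, 0.0997, 0.0044])), (0.6, array([ 0.721 ,  0.1184, -0.0019]))]
```

View pics/a.png

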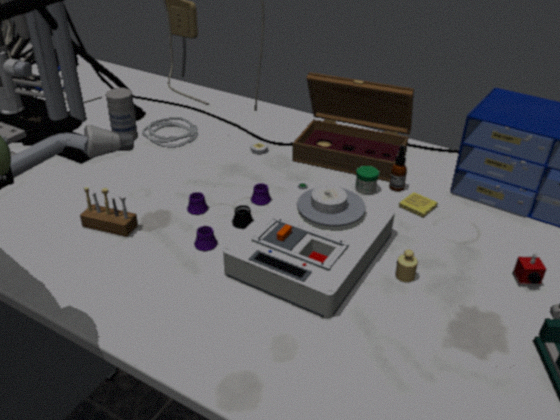

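View pics/b.png

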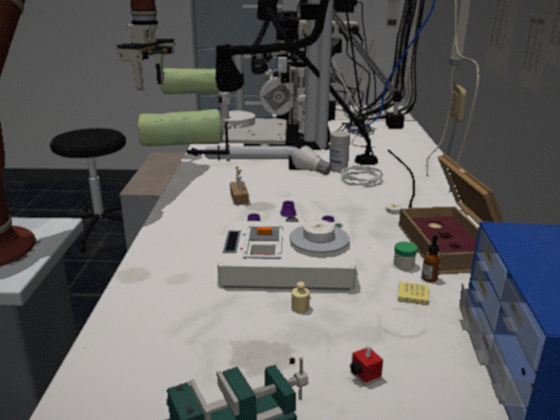

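Scene view: the orange tab is at (285,231), on the guard covering the blue key, and the red key is visible at (318,256). The pan with the tin is at (330,203) and the brass weight at (406,266). Loupe candidates are purple at (197,203), (261,194) and (205,238), and black at (243,216). The black one is meant, and it stands just left of the scale. Side view agrees: the tab is at (265,230) and the weight at (300,298). The scale's yaw is about 0. I'll close the fingers and move over.

Call:
{"api": "play_rows", "payload": {"commands": [[35, 0, -25, 0, 0.08, 0, 255], [69, 0, -50, 0, 0.163, 0, 255], [104, 0, -75, 0, 0.244, 0, 255], [139, 0, -100, 0, 0.326, 0, 255], [174, 0, -125, 0, 0.407, 0, 255]], "force": 20}}

```text
clock: 1.72
tool_pos: [0.3437, 0.4328, 0.2189]
tool_rot: [[0.726, 0.0, 0.688], [-0.688, 0.001, 0.726], [-0.0, -1.0, 0.001]]
contact_force: [0.3, -0.5, 1.1]
opening: 0.515
```

Call:
{"api": "play_rows", "payload": {"commands": [[42, 0, -9, 0, 0.081, 0, 255], [84, 0, -18, 0, 0.162, 0, 255], [125, 0, -27, 0, 0.244, 0, 255], [167, 0, -36, 0, 0.325, 0, 255], [208, 0, -46, 0, 0.406, 0, 255]]}}

```text
clock: 2.35
tool_pos: [0.4636, 0.2567, 0.2189]
tool_rot: [[0.395, 0.001, 0.919], [-0.919, 0.0, 0.395], [-0.0, -1.0, 0.001]]
contact_force: [0.5, 0.1, 0.4]
opening: 0.012
```

Call:
{"api": "play_rows", "payload": {"commands": [[42, 0, 8, 0, 0.081, 0, 255], [84, 0, 16, 0, 0.162, 0, 255], [126, 0, 24, 0, 0.243, 0, 255], [168, 0, 32, 0, 0.325, 0, 255], [210, 0, 40, 0, 0.406, 0, 255]]}}

```text
clock: 2.98
tool_pos: [0.5838, 0.0801, 0.2188]
tool_rot: [[0.001, 0.0, 1.0], [-1.0, 0.0, 0.001], [-0.0, -1.0, 0.0]]
contact_force: [-1.0, 0.1, 0.8]
opening: 0.007
```

```bash
python3 - <<'E'
from h import *
s=sensors.read_state(); print(s["tool_pos"],s["tool_rot"],s["contact_force"])
w=optics.get_image("wrist"); cv2.imwrite("pics/c.png",w)
p=optics.camera_params("wrist"); print(p)
for n in ("scale","off_key_top","guard_tab","tab_left","tab_right","pan_top","loupe"):
    print(n,[(round(d["score"],2),np.round(d["location"],4)) for d in spot_point(n,"wrist")[:3]])
E
```

```text
[0.5838 0.0801 0.2188] [[ 0.0008  0.0004  1.    ]
 [-1.      0.0004  0.0008]
 [-0.0004 -1.      0.0004]] [-0.9761  0.1473  0.823 ]
{'intrinsics': array([[289.262 ,   0.    , 278.6286],
       [  0.    , 289.262 , 206.748 ],
       [  0.    ,   0.    ,   1.    ]]), 'extrinsics': array([[ 0.9999, -0.0116,  0.0044, -0.5872],
       [ 0.0123,  0.9656, -0.2596, -0.0449],
       [-0.0012,  0.2596,  0.9657, -0.408 ],
       [ 0.    ,  0.    ,  0.    ,  1.    ]])}
scale []
off_key_top []
guard_tab []
tab_left []
tab_right []
pan_top []
loupe [(0.96, array([0.631 , 0.1994, 0.001 ])), (0.75, array([ 0.7213,  0.1174, -0.002 ])), (0.67, array([ 0.5547,  0.1217, -0.004 ]))]
```

View pics/c.png

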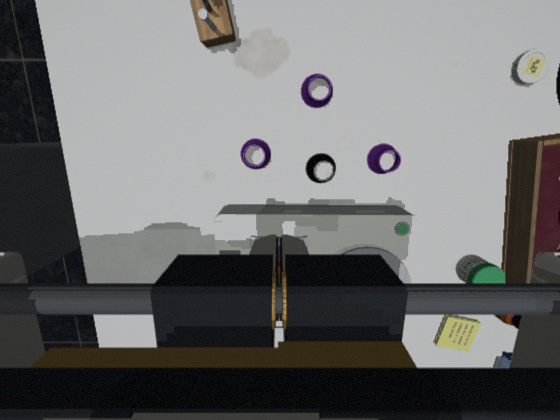

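The wrist camera looks towards +y. The scale's +y edge lies at row ~213 and runs horizontal, so the yaw is ~0. The black loupe is at (321,168), away from the path, and the closed fingertips are at about (280,240). I'll go down beside the tab's +y face.

Call:
{"api": "play_rows", "payload": {"commands": [[33, 30, 0, 0, 0, 0, 255], [66, 60, 0, 0, 0, 0, 255], [66, 100, 0, 0, 0, 0, 255], [66, 130, 0, 0, 0, 0, 255], [66, 150, 0, 0, 0, 0, 255]]}}

```text
clock: 4.0
tool_pos: [0.5823, 0.0165, 0.0672]
tool_rot: [[0.005, -0.002, 1.0], [-1.0, 0.001, 0.005], [-0.001, -1.0, -0.002]]
contact_force: [0.9, -0.1, 0.4]
opening: 0.003
```

```bash
python3 - <<'E'
from h import *
s=sensors.read_state(); print(s["tool_pos"],s["contact_force"])
a=optics.get_image("scene"); b=optics.get_image("side")
f=lambda im,x,y,w,h:cv2.resize(im[y:y+h,x:x+w],(400,400),interpolation=cv2.INTER_CUBIC)
cv2.imwrite("pics/d.png",np.hstack([f(a,210,150,150,150),f(b,195,160,150,150)]))
for c in("scene","side"):
  p=optics.camera_params(c);q=p["extrinsics"]@np.r_[s["tool_pos"],1];u=p["intrinsics"]@(q[:3]*[1,-1,-1]);print(c,u[:2]/u[2])
  for n in("scale","guard_tab","tab_left","tab_right"):
    print(c,n,[(round(d["score"],2),np.round(d["location"],4)) for d in spot_point(n,c)[:2]])
E
```

```text
[0.5823 0.0165 0.0672] [ 0.9184 -0.0515  0.4034]
scene [267.8042 222.7425]
scene scale [(0.89, array([ 0.6259, -0.0409,  0.0018])), (0.4, array([ 0.655 , -0.1924, -0.0005]))]
scene guard_tab [(0.95, array([ 0.5834, -0.0074,  0.0653]))]
scene tab_left [(0.7, array([ 0.5831, -0.0075,  0.0575]))]
scene tab_right [(0.83, array([ 0.5811, -0.0201,  0.0551]))]
side [264.1281 220.1022]
side scale [(0.71, array([ 0.6264, -0.0445,  0.0008]))]
side guard_tab [(0.89, array([ 0.5831, -0.0203,  0.0685])), (0.68, array([ 0.6913, -0.0426,  0.0622]))]
side tab_left [(0.86, array([ 0.5865, -0.0093,  0.0586]))]
side tab_right [(0.58, array([ 0.5821, -0.0153,  0.0599]))]
```

View pics/d.png

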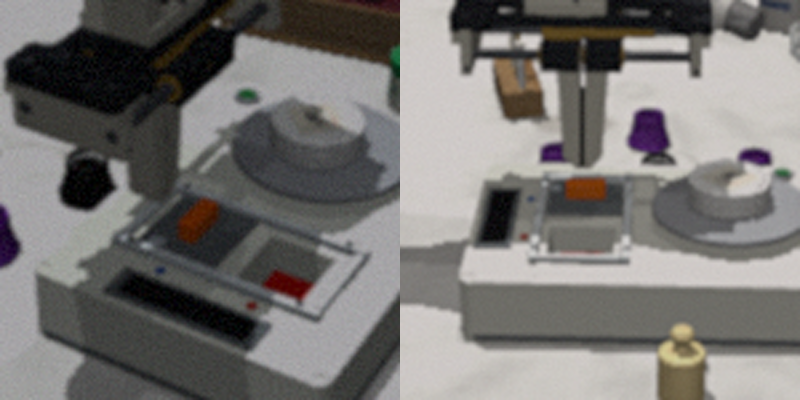

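In the crop the fingertips (left half (155,190), right half (583,165)) are in line in x with the orange tab ((198,220) and (586,188)), on its +y side. The body is clear of the tin. I'll go down, then push.

Call:
{"api": "play_rows", "payload": {"commands": [[3, 6, 0, 0, 0, 0, 255], [5, 11, 0, 0, 0, 0, 255], [7, 11, 0, 0, 0, 0, 255], [7, 11, 0, 0, 0, 0, 255]]}}

```text
clock: 5.0
tool_pos: [0.5832, 0.0076, 0.0576]
tool_rot: [[0.002, -0.0, 1.0], [-1.0, -0.0, 0.002], [0.0, -1.0, -0.0]]
contact_force: [-0.2, 0.1, 0.2]
opening: 0.002
```

Call:
{"api": "play_rows", "payload": {"commands": [[10, 0, 0, 0, 0, 0, 255], [20, 0, 0, 0, 0, 0, 255], [30, 0, 0, 0, 0, 0, 255], [41, 0, 0, 0, 0, 0, 255], [52, 0, 0, 0, 0, 0, 255]]}}

```text
clock: 5.62
tool_pos: [0.5832, -0.0448, 0.0576]
tool_rot: [[0.003, -0.0, 1.0], [-1.0, 0.0, 0.003], [-0.0, -1.0, -0.0]]
contact_force: [-0.1, 1.5, -0.9]
opening: 0.008
```

Call:
{"api": "play_rows", "payload": {"commands": [[4, 0, 0, 0, 0, 0, 255], [8, 0, 0, 0, 0, 0, 255], [12, 0, 0, 0, 0, 0, 255], [14, 0, 0, 0, 0, 0, 255], [14, 0, 0, 0, 0, 0, 255]]}}

```text
clock: 6.25
tool_pos: [0.5831, -0.0571, 0.0577]
tool_rot: [[0.004, -0.001, 1.0], [-1.0, 0.001, 0.004], [-0.001, -1.0, -0.001]]
contact_force: [-0.8, 3.3, 1.2]
opening: 0.006
```

Call:
{"api": "play_rows", "payload": {"commands": [[2, 0, 0, 0, 0, 0, 255], [4, 0, 0, 0, 0, 0, 255], [4, 0, 0, 0, 0, 0, 255]]}}

```text
clock: 6.62
tool_pos: [0.5831, -0.0572, 0.0577]
tool_rot: [[0.006, -0.002, 1.0], [-1.0, 0.006, 0.006], [-0.006, -1.0, -0.002]]
contact_force: [-1.7, 8.9, 3.2]
opening: 0.004
```

Call:
{"api": "play_rows", "payload": {"commands": [[-10, 0, 0, 0, 0, 0, 255], [-25, -20, 0, 0, 0, 0, 255], [-52, -50, 0, 0, 0, 0, 255], [-52, -70, 0, 0, 0, 0, 255], [-52, -70, 0, 0, 0, 0, 255]]}}

```text
clock: 7.25
tool_pos: [0.585, -0.0113, 0.1293]
tool_rot: [[0.003, 0.005, 1.0], [-1.0, -0.002, 0.003], [0.002, -1.0, 0.005]]
contact_force: [0.9, -0.2, 0.4]
opening: 0.01
```

```bash
python3 - <<'E'
from h import *
s=sensors.read_state(); print(s["tool_pos"],s["contact_force"])
a=optics.get_image("scene"); b=optics.get_image("side")
f=lambda im,x,y,w,h:cv2.resize(im[y:y+h,x:x+w],(400,400),interpolation=cv2.INTER_CUBIC)
cv2.imwrite("pics/e.png",np.hstack([f(a,230,180,110,110),f(b,205,185,110,110)]))
for c in("scene","side"):
  p=optics.camera_params(c)
  for P in ([.5825,-.0107,.03],):
    q=p["extrinsics"]@np.r_[P,1];u=p["intrinsics"]@(q[:3]*[1,-1,-1]);print(c,u[:2]/u[2])
  for n in("scale","tare_key_top","guard_tab","tab_left","tab_right"):
    print(c,n,[(round(d["score"],2),np.round(d["location"],4)) for d in spot_point(n,c)[:2]])
E
```

```text
[ 0.585  -0.0113  0.1293] [ 0.8932 -0.238   0.4048]
scene [282.2241 246.721 ]
scene scale [(0.71, array([ 0.6277, -0.0419, -0.002 ]))]
scene tare_key_top [(0.5, array([ 0.5843, -0.0107,  0.0311]))]
scene guard_tab [(0.68, array([ 0.5845, -0.0725,  0.0643])), (0.39, array([ 0.6907, -0.0431,  0.0593]))]
scene tab_left [(0.92, array([ 0.5834, -0.0657,  0.0555]))]
scene tab_right [(0.83, array([ 0.5844, -0.0804,  0.0551]))]
side [263.7275 242.6129]
side scale [(0.96, array([ 0.6272, -0.0424,  0.001 ]))]
side tare_key_top [(0.69, array([ 0.5807, -0.0756,  0.0558]))]
side guard_tab [(0.63, array([ 0.5858, -0.0794,  0.0656]))]
side tab_left [(0.7, array([ 0.5844, -0.0664,  0.0612])), (0.23, array([ 0.6894, -0.0388,  0.0611]))]
side tab_right [(0.67, array([ 0.582 , -0.0742,  0.0591]))]
```

View pics/e.png

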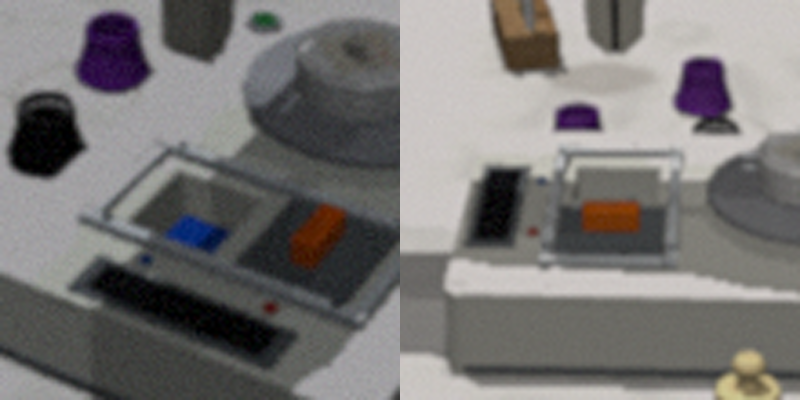

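The guard is across: the tab is at (318,236) in the left half. The blue key shows in its well at (197,235) there, which is full-frame (284,245) against (282,247) predicted. Going down to just above the well.

Call:
{"api": "play_rows", "payload": {"commands": [[0, 25, 0, 0, 0, 0, 255], [0, 50, 0, 0, 0, 0, 255], [0, 68, 0, 0, 0, 0, 255], [0, 72, 0, 0, 0, 0, 255], [0, 72, 0, 0, 0, 0, 255]]}}

```text
clock: 8.48
tool_pos: [0.5836, -0.0101, 0.0559]
tool_rot: [[0.003, 0.0, 1.0], [-1.0, -0.0, 0.003], [0.0, -1.0, 0.0]]
contact_force: [-0.3, 0.1, 0.7]
opening: 0.005
```

Call:
{"api": "play_rows", "payload": {"commands": [[0, 7, 0, 0, 0, 0, 255], [0, 14, 0, 0, 0, 0, 255], [0, 20, 0, 0, 0, 0, 255], [0, 24, 0, 0, 0, 0, 255], [0, 24, 0, 0, 0, 0, 255]]}}

```text
clock: 9.1
tool_pos: [0.583, -0.01, 0.0312]
tool_rot: [[0.003, -0.001, 1.0], [-1.0, -0.0, 0.003], [0.0, -1.0, -0.001]]
contact_force: [-0.5, -0.5, -0.2]
opening: 0.005
```

Inside the well without touching a wall. Pressing now.

Call:
{"api": "play_rows", "payload": {"commands": [[0, 3, 0, 0, 0, 0, 255], [0, 6, 0, 0, 0, 0, 255], [0, 9, 0, 0, 0, 0, 255], [0, 12, 0, 0, 0, 0, 255], [0, 13, 0, 0, 0, 0, 255]]}}

```text
clock: 9.72
tool_pos: [0.5837, -0.0101, 0.0238]
tool_rot: [[0.003, 0.001, 1.0], [-1.0, 0.002, 0.003], [-0.002, -1.0, 0.001]]
contact_force: [-10.2, 1.8, 36.5]
opening: 0.001
```

Call:
{"api": "play_rows", "payload": {"commands": [[0, 0, 0, 0, 0, 0, 255], [0, 0, 0, 0, 0, 0, 255], [0, 0, 0, 0, 0, 0, 255], [0, 0, 0, 0, 0, 0, 255], [0, 0, 0, 0, 0, 0, 255]]}}

```text
clock: 10.35
tool_pos: [0.5836, -0.0101, 0.0238]
tool_rot: [[0.003, 0.002, 1.0], [-1.0, 0.002, 0.003], [-0.002, -1.0, 0.002]]
contact_force: [-8.9, 1.9, 32.1]
opening: 0.004
```

Call:
{"api": "play_rows", "payload": {"commands": [[0, -1, 0, 0, 0, 0, 255], [0, -2, 0, 0, 0, 0, 255], [0, -2, 0, 0, 0, 0, 255], [0, -2, 0, 0, 0, 0, 255], [0, -2, 0, 0, 0, 0, 255]]}}

```text
clock: 10.98
tool_pos: [0.5836, -0.0101, 0.024]
tool_rot: [[0.003, 0.001, 1.0], [-1.0, 0.001, 0.003], [-0.001, -1.0, 0.001]]
contact_force: [-6.1, 0.6, 21.8]
opening: 0.002
```

Call:
{"api": "play_rows", "payload": {"commands": [[0, 0, 0, 0, 0, 0, 255], [0, 0, 0, 0, 0, 0, 255], [0, 0, 0, 0, 0, 0, 255], [0, 0, 0, 0, 0, 0, 255]]}}

```text
clock: 11.48
tool_pos: [0.5836, -0.0101, 0.024]
tool_rot: [[0.003, 0.001, 1.0], [-1.0, 0.001, 0.003], [-0.001, -1.0, 0.001]]
contact_force: [-6.5, 0.4, 22.9]
opening: 0.004
```

The key stayed bottomed for over 1.5 s. Rising straight up, with the first rows slow.

Call:
{"api": "play_rows", "payload": {"commands": [[0, -8, 0, 0, 0, 0, 255], [0, -18, 0, 0, 0, 0, 255], [0, -35, 0, 0, 0, 0, 255], [0, -60, 0, 0, 0, 0, 255], [0, -78, 0, 0, 0, 0, 255]]}}

```text
clock: 12.1
tool_pos: [0.5836, -0.0101, 0.1001]
tool_rot: [[0.003, 0.001, 1.0], [-1.0, -0.0, 0.003], [0.0, -1.0, 0.001]]
contact_force: [0.7, 0.6, -0.2]
opening: 0.009
```

Call:
{"api": "play_rows", "payload": {"commands": [[30, 0, 0, 0, 0, 0, 255], [60, 0, 0, 0, 0, 0, 255], [86, 0, 0, 0, 0, 0, 255], [86, 0, 0, 0, 0, 0, 255], [86, 15, 0, 0, 0, 0, 255]]}}

```text
clock: 12.72
tool_pos: [0.5846, -0.0945, 0.0842]
tool_rot: [[0.004, 0.003, 1.0], [-1.0, 0.001, 0.004], [-0.001, -1.0, 0.003]]
contact_force: [1.3, 0.8, -0.2]
opening: 0.009
```

```bash
python3 - <<'E'
from h import *
s=sensors.read_state(); print(s["tool_pos"],s["contact_force"])
a=optics.get_image("scene")
cv2.imwrite("pics/f.png",cv2.resize(a[180:290,230:340],(400,400),interpolation=cv2.INTER_CUBIC))
for n in("tare_key_top","tab_left","tab_right"):
    print(n,[(round(d["score"],2),np.round(d["location"],4)) for d in spot_point(n,"scene")[:2]])
E
```

```text
[ 0.5846 -0.0945  0.0842] [ 1.3027  0.8375 -0.213 ]
tare_key_top [(0.5, array([ 0.5846, -0.0103,  0.0309]))]
tab_left [(0.86, array([ 0.5833, -0.0689,  0.0574]))]
tab_right [(0.74, array([ 0.5832, -0.0791,  0.0587]))]
```

View pics/f.png

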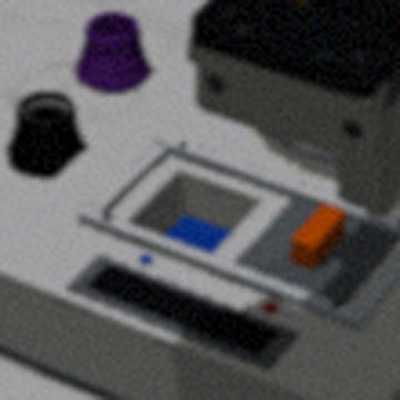

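The blue key is up again at (197,233), the tab is at (318,236), and the fingers are on its -y side. Going down.

Call:
{"api": "play_rows", "payload": {"commands": [[0, 12, 0, 0, 0, 0, 255], [0, 22, 0, 0, 0, 0, 255], [0, 26, 0, 0, 0, 0, 255], [0, 26, 0, 0, 0, 0, 255]]}}

```text
clock: 13.42
tool_pos: [0.5832, -0.096, 0.0571]
tool_rot: [[0.003, -0.001, 1.0], [-1.0, 0.0, 0.003], [-0.0, -1.0, -0.001]]
contact_force: [0.5, 0.2, 0.3]
opening: 0.01
```

Call:
{"api": "play_rows", "payload": {"commands": [[-11, 0, 0, 0, 0, 0, 255], [-23, 0, 0, 0, 0, 0, 255], [-35, 0, 0, 0, 0, 0, 255], [-48, 0, 0, 0, 0, 0, 255], [-60, 0, 0, 0, 0, 0, 255]]}}

```text
clock: 14.05
tool_pos: [0.5838, -0.0349, 0.0579]
tool_rot: [[0.004, 0.001, 1.0], [-1.0, -0.0, 0.004], [0.0, -1.0, 0.001]]
contact_force: [0.7, -1.8, 0.9]
opening: 0.004
```

Call:
{"api": "play_rows", "payload": {"commands": [[-5, 0, 0, 0, 0, 0, 255], [-10, 0, 0, 0, 0, 0, 255], [-14, 0, 0, 0, 0, 0, 255], [-17, 0, 0, 0, 0, 0, 255], [-17, 0, 0, 0, 0, 0, 255]]}}

```text
clock: 14.68
tool_pos: [0.5838, -0.0272, 0.058]
tool_rot: [[-0.002, 0.002, 1.0], [-1.0, -0.01, -0.002], [0.01, -1.0, 0.002]]
contact_force: [0.7, -11.4, -1.2]
opening: 0.003
```

Call:
{"api": "play_rows", "payload": {"commands": [[10, 0, 0, 0, 0, 0, 255], [20, -10, 0, 0, 0, 0, 255], [30, -50, 0, 0, 0, 0, 255], [50, -100, 0, 0, 0, 0, 255], [60, -140, 0, 0, 0, 0, 255]]}}

```text
clock: 15.3
tool_pos: [0.5834, -0.0797, 0.2003]
tool_rot: [[0.002, 0.001, 1.0], [-1.0, 0.0, 0.002], [-0.0, -1.0, 0.001]]
contact_force: [1.3, -0.2, -0.1]
opening: 0.006
```

Call:
{"api": "play_rows", "payload": {"commands": [[0, 0, 0, 0, 0, 0, 255], [0, 0, 0, 0, 0, 0, 255], [0, 0, 0, 0, 0, 0, 255]]}}

```text
clock: 15.68
tool_pos: [0.5824, -0.0777, 0.1961]
tool_rot: [[0.004, -0.004, 1.0], [-1.0, 0.001, 0.004], [-0.001, -1.0, -0.004]]
contact_force: [1.3, 0.5, -0.2]
opening: 0.004
```

```bash
python3 - <<'E'
from h import *
s=sensors.read_state(); print(s["tool_pos"],s["contact_force"])
a=optics.get_image("scene");b=optics.get_image("side")
cv2.imwrite("pics/g.png",np.hstack([cv2.resize(im[y:y+150,x:x+200],(400,300),interpolation=cv2.INTER_CUBIC) for im,x,y in((a,220,160),(b,190,180))]))
for c in("scene","side"):
  for n in("tab_left","tab_right","tin_large","brass_weight","loupe"):
    print(c,n,[(round(d["score"],2),np.round(d["location"],4)) for d in spot_point(n,c)[:4]])
E
```

```text
[ 0.5824 -0.0777  0.1961] [ 1.2942  0.4985 -0.2147]
scene tab_left [(0.85, array([ 0.5848, -0.0082,  0.0559]))]
scene tab_right [(0.84, array([ 0.5844, -0.0176,  0.0551]))]
scene tin_large [(0.96, array([ 0.6931, -0.0411,  0.0577])), (0.73, array([0.6392, 0.1043, 0.0021]))]
scene brass_weight [(0.58, array([ 0.6539, -0.1927, -0.0012]))]
scene loupe [(0.89, array([0.6305, 0.1973, 0.0014])), (0.73, array([0.6378, 0.1033, 0.001 ])), (0.68, array([ 0.5542,  0.1195, -0.0043])), (0.56, array([ 0.7192,  0.1152, -0.    ]))]
side tab_left [(0.56, array([ 0.586 , -0.0045,  0.0608]))]
side tab_right [(0.82, array([ 0.583 , -0.0154,  0.0598])), (0.23, array([ 0.6901, -0.0434,  0.0651]))]
side tin_large [(0.66, array([0.6422, 0.1009, 0.0008])), (0.58, array([ 0.6886, -0.0433,  0.0656]))]
side brass_weight [(0.84, array([ 0.6525, -0.1969, -0.0011])), (0.69, array([ 0.5865, -0.0066,  0.0588])), (0.26, array([ 0.69  , -0.0402,  0.0612]))]
side loupe [(0.78, array([ 0.6278,  0.1995, -0.0026])), (0.6, array([0.6394, 0.1061, 0.0027])), (0.54, array([0.7186, 0.1181, 0.0005])), (0.51, array([0.5537, 0.1245, 0.0004]))]
```

View pics/g.png

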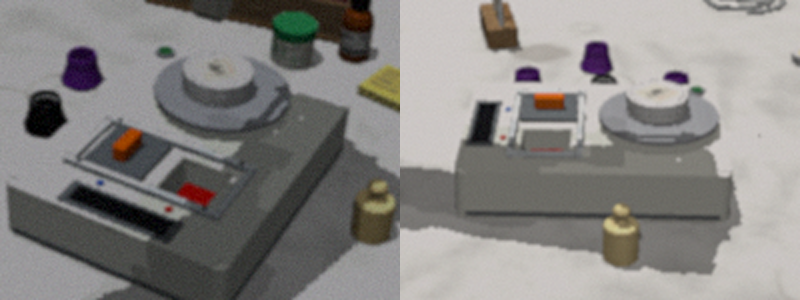

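The guard is against the +y rail end at (105,140) left and (548,105) right. The red key is up, and the tin, weight and black loupe are unmoved. Between the open and closed readings the tab's faces moved about 60 mm, which is the full travel. Handing in.

```bash
python3 -c "
from h import *
print(manip.hand_in())"
```

```text
the job is handed in; nothing more can be done
None
```

The scale was tared and the job handed in at about 16 s; no verdict was reported.

- **Guard opened:** I pushed it by the orange tab with closed fingertips until it met the far stop, at about 9 N.
- **Key pressed:** The blue key went down its full 6 mm, with the fingertips at z 0.024 m, and I held it there for over 1.5 s. The press peaked near 36 N, more than it needed, so I eased it to about 22 N. The wrist also read about 10 N sideways, so a fingertip may have rubbed the key or well. The key came back up, seen in the scene camera.
- **Guard closed:** I pushed it back until it met the stop, at about 11 N.

**Last checks:**
- **Guard travel:** The tab faces moved about 60 mm between the open and closed readings, which is the full travel. The finger stop positions fit this only if the closed fingers are about 18 mm wide. With the given 15 mm pads they would give 57 mm, still inside the 5 mm limit.
- **Loose things:** The tin, brass weight and black loupe were found where they started, within about 4 mm of detector noise.
- **Red key:** It showed at rest in its well in the last picture, and the fingers never entered that well.
- **Arm:** It was clear of everything at hand-in, with the TCP at z 0.196 m.

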